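Click the toolbox code wheels to their pointers

TASK

The toolbox on the desk is locked by the two six-toothed brass code wheels on its lid. With a fingertip, push the edge of each wheel round, click by click, until its marked tooth (the one with a ridge along the top) rests at the arrowhead pointer on the lid. Lift nothing: the toolbox stays standing where it is on the desk, and the loose engine parts and other things are left where they lie.

Things in the scene. Friction and masses are not known exactly. Their poses are not given: they have to be found in the camera images.
- toolbox: closed grey steel toolbox standing on the desk, 204 mm deep (its x) by 404 mm wide (its y), about 3 to 4 kg, not fastened down. Origin: centre of its underside; its x points away from the robot, its y to the left, its z up. The flat lid top is 110 mm above the origin. On the lid sit two flat brass code wheels with upright axes, centred 15 mm nearer the robot than the lid centre (x = -15 mm) and at y = +115 mm (left) and -115 mm (right)
- wheel_left (a joint): angle of the left code wheel in rad; counter-clockwise seen from above counts up. 0 (or any whole turn) = its marked tooth exactly at its pointer. The wheel clicks into a rest every 60 degrees (1.047 rad), at the whole multiples of it; it turns freely either way and pushing a tooth past a click takes about 3 N. Let go past half-way it snaps on to the next rest, before half-way it springs back
- left_hub (a point): centre of the left code wheel, on its axis at the height of the top of its teeth. The wheel: a disc of 26 mm radius with six straight teeth, 60 degrees apart, reaching out to 52 mm radius, each 9 mm wide; disc and teeth are 14 mm thick, from 6 mm to 20 mm above the lid. At rest one tooth points straight at the far side (the box's x) and one straight at the near side; the gaps between teeth are open to the lid
- left_marked_tooth (a point): top of the marked tooth of the left wheel, 50 mm from the wheel axis. It is as long as the others, but has an upright ridge, 34 mm long, 7 mm wide and 8 mm high, running along its top from the disc outwards
- left_pointer (a point): where the left marked tooth point must be: 50 mm from the wheel axis on the far side (box x), at tooth-top height. The pointer itself is a 3 mm low dark steel arrowhead fixed flat on the lid just beyond, its tip towards the wheel
- wheel_right (a joint): angle of the right code wheel in rad; counter-clockwise seen from above counts up. 0 (or any whole turn) = its marked tooth exactly at its pointer. The wheel clicks into a rest every 60 degrees (1.047 rad), at the whole multiples of it; it turns freely either way and pushing a tooth past a click takes about 3 N. Let go past half-way it snaps on to the next rest, before half-way it springs back
- right_hub (a point): centre of the right code wheel, on its axis at the height of the top of its teeth. The wheel: a disc of 26 mm radius with six straight teeth, 60 degrees apart, reaching out to 52 mm radius, each 9 mm wide; disc and teeth are 14 mm thick, from 6 mm to 20 mm above the lid. At rest one tooth points straight at the far side (the box's x) and one straight at the near side; the gaps between teeth are open to the lid
- right_marked_tooth (a point): top of the marked tooth of the right wheel, 50 mm from the wheel axis. It is as long as the others, but has an upright ridge, 34 mm long, 7 mm wide and 8 mm high, running along its top from the disc outwards
- right_pointer (a point): where the right marked tooth point must be: 50 mm from the wheel axis on the far side (box x), at tooth-top height. The pointer itself is a 3 mm low dark steel arrowhead fixed flat on the lid just beyond, its tip towards the wheel
- con_rod: brass connecting rod, loose, 140 mm long, 10 mm high, lying on the desk in front of the toolbox; origin under its middle
- crosshead: chrome crosshead, loose, a 46 x 30 x 32 mm block with a 20 mm pin stub, on the desk in front of the toolbox; origin under its centre
- smoke_deflector: black plastic smoke deflector, loose, 100 x 50 mm, 26 mm high, on the desk behind the toolbox; origin under its centre
- cylinder_cover: cast aluminium cylinder cover, loose, a disc 46 mm across and 11 mm high, lying on the lid midway between the two wheels, near edge; origin under its centre
- regulator_wheel: knurled brass regulator wheel, loose, 41 mm across and 14 mm high, lying on the lid midway between the two code wheels, far edge; origin under its centre
- screwdriver: screwdriver, loose, 180 mm long, on the desk to the left of the toolbox
- oil_bottle: small white plastic oil bottle, loose, 44 mm across and 100 mm high, standing on the desk to the right of the toolbox

How it is judged:
By the outcome, as a careful person would: the job done as asked, in the order asked, and still so for the second after the job is handed in, with the robot touching nothing.
It also fails if it takes over 72 s, if anything falls off the work surface, if the arm or the gripper's body presses on something with over 40 N, if the wrist force passes 120 N, or if a joint passes its speed limit or range.

ROBOT

A 7-joint arm with a two-finger parallel gripper is mounted at the origin on the work surface. World frame = base frame: x ahead of the robot, y to its left, z up, the work surface at z = 0. Lengths are in mm, angles in rad, forces in N, time in s.
With the tool pointing down it reaches from about 425 to 1025 mm from the base axis. Payload 9.4 kg.
Tool frame: the origin (TCP) lies midway between the tips of the shut fingers; the grasp point (between the pads) lies 19 mm behind it (r.grasp_offset is the distance from the TCP to the grasp point, in mm); y points along the fingers, x is the direction in which the jaws open and shut, and the axes are right-handed (so a half turn about y gives the same grasp; the last joint's range is limited). The gripper opens to 85 mm and grips with 20 to 120 N. Pads are 22 mm wide; open, the fingers measure 114 mm over their backs; the gripper's body (76 mm by 85 mm) begins 54 mm behind the grasp point. The pads swing forward as they close: fully open they stand 13 mm farther back than shut.
Start: joints at [1.218, 0.599, -0.003, 1.599, 0.002, 0.943, -0.08], TCP at [197.42, -697.603, 231.275] pointing down, gripper open.
Joint ranges: [-2.57, 2.57], [-0.35, 1.97], [-1.29, 1.29], [0.11, 2.56], [-1.05, 4.19], [0.11, 1.86], [-2.63, 2.63]. Speed limits (rad/s): [2.22, 2.22, 3.01, 3.01, 3.14, 3.14, 3.14].

INTERFACE

Orientations are given as a rotation vector (axis times angle).
In Python, from bench import r gives the robot as it stands. The module is installed in compiled form; this text tells all that it offers.
- The arm moves only by the tool jog_arm, never from a script. Its argument "targets" is a list of rows, each an object with "dp": the shift along the tool's x, y, z in m, a list of three; "roll": the turn about the tool's y in rad; "gripper": the gripper command: -1 is shut, 1 is fully open, values between are in proportion. A call has 1 to 8 rows; each row is the pose to reach, as a shift and turn from the pose commanded when the call began, along the tool's axes at that moment; what a row does not reach only later rows make up. A row lasts 1/12 s, in which the tool goes at most 41.7 mm and 7.16 degrees, less where a joint would pass 70% of its speed; a pose out of reach is approached as far as the arm can. A call with a gripper value outside its range is refused whole. The fingers move at their own pace and stop on an object; the grip force is fixed at half the most. Time passes only in rows, so rows that repeat a pose let the fingers close. It gives the time, the measured TCP pose, the force and the opening at its end, in the units of the state.
- r.observe(): the state, without advancing time (a new reading comes with each control period).
- r.grab_frame(name): name is "scene" or "top" or "wrist"; returns a dict with "frame" (480x640x3 uint8, red, green, blue), "vertical_fov" (degrees; the focal length in pixels is half the picture's height over the tangent of half this angle, whatever the lens; pixels are square), "cx", "cy" (the principal point, pixels), "distortion" ([k1, k2, p1, p2, k3] as OpenCV has them; the pictures are not rectified), "rvec" (rotation vector, rad) and "tvec" (3), from world to camera coordinates, as OpenCV has them. Camera axes: x right, y down, z forward; pixel columns grow to the right and rows downward; lengths in mm; the calibration is good to about 2 mm. A picture is of the moment at which its call begins. There is no depth.
- r.finish_job(): hands the job in, once; it reports no verdict.
Trained networks look in a picture, given as the dict that the camera call returned (one of the last four; its "shot" number tells which), for a name from the list of things; names that differ only in an ending like _2 or _b are one class to them, and where a whole thing is asked for, a point or a joint stands for the part that bears it (a point fixed in the world has none). Each returns a list of dicts, best first, with "score" (0 to 1); they miss things now and then, are a little off and sometimes report something else, mostly with a low value. They report only what shows in the picture. A call takes as long as a camera call.
- r.cut_out(picture, thing): "mask" (480x640 bool, what is visible of it).
- r.pinpoint(picture, thing): "centre" ([x, y, z] in mm, in the coordinates of the camera as it stood for that picture, good to about 4 mm: a listed point, or the origin of a listed thing).
The state is a dict: "time": time; "joints": joint angles; "joint_vel": joint speeds; "joint_torque": joint torques, N m; "tcp_pos": TCP position; "eef_rot": TCP orientation; "wrist_force": force on the tool from outside, world axes, zero at the start; "moment": the same for the moment, N m; "grip_width": finger opening in mm.
Only numpy, scipy, OpenCV 4.12 (cv2) and the standard library are available. Lean on these libraries where they do the work, as an engineer would, in place of code of your own. Each camera call takes 0.05 s, during which the arm holds its last target. There are 200 camera calls.

## Working session

There is one attempt and no reset: what is moved stays moved. The work goes in short steps, Python scripts to look and compute and a tool call to move; the robot and the scene stay as the last step left them, time stands still between calls to the robot, and variables do not carry over. Pictures are saved under pics/ and viewed, about 8 in all and at most 12, crops included, and the job is handed in when it is done.

Besides the shell and the picture viewer there is one more tool, called by a JSON object that holds its "op" and its "data". jog_arm: Moves the arm, as the interface text tells. Its arguments: {"type":"object","properties":{"targets":{"type":"array","items":{"type":"object","properties":{"dp":{"type":"array","items":{"type":"number"}},"roll":{"type":"number"},"gripper":{"type":"number"}}}}},"required":["targets"]}

```bash
mkdir -p pics; cat > h.py <<'E'
from bench import r
import numpy as np, cv2
def cam(n):
    p=r.grab_frame(n); f=240/np.tan(np.radians(p["vertical_fov"]/2))
    p["K"]=np.array([[f,0,p["cx"]],[0,f,p["cy"]],[0,0,1.]]); p["R"]=cv2.Rodrigues(np.array(p["rvec"],float))[0]
    p["d"]=np.array(p["distortion"],float); p["t"]=np.array(p["tvec"],float).ravel(); return p
def w(p,c): return p["R"].T@(np.array(c)-p["t"])
def proj(p,X): return cv2.projectPoints(np.array(X,float).reshape(-1,3),p["R"],p["t"],p["K"],p["d"])[0].reshape(-1,2)
def ray(p,uv,z):
    n=cv2.undistortPoints(np.array([[uv]],float),p["K"],p["d"]).ravel(); d=p["R"].T@np.r_[n,1]; o=-p["R"].T@p["t"]
    return o+d*(z-o[2])/d[2]
def save(p,name): cv2.imwrite("pics/"+name,cv2.cvtColor(p["frame"],cv2.COLOR_RGB2BGR))
E
python3 - <<'E'
from h import *
o=r.observe(); print({k:np.round(o[k],3) for k in ("time","tcp_pos","eef_rot","wrist_force","grip_width")})
for n in ("top","scene"):
    p=cam(n); save(p,n+"0.png"); print(n,"campos",-p["R"].T@p["t"])
    for t in "toolbox left_hub left_marked_tooth left_pointer right_hub right_marked_tooth right_pointer".split():
        for q in r.pinpoint(p,t)[:2]: print(t,round(q["score"],2),np.round(w(p,q["centre"]),1))
E
```

```text
{'time': np.float64(0.0), 'tcp_pos': array([ 197.3  , -697.157,  230.438]), 'eef_rot': array([-1.326,  1.005, -1.002]), 'wrist_force': array([ 1.012, -0.784,  0.299]), 'grip_width': np.float64(85.637)}
top campos [ 462.5195572   -14.88843904 1194.69209384]
toolbox 0.95 [ 5.525e+02 -8.640e+01  5.000e-01]
left_hub 0.57 [567.   29.4 130. ]
left_marked_tooth 0.76 [531.1  -4.9 127.2]
left_marked_tooth 0.67 [ 593.6 -451.     4.6]
left_pointer 0.81 [607.2  12.6 127.2]
right_hub 0.98 [ 502.6 -198.   126.2]
right_marked_tooth 0.89 [ 465.1 -227.2  129.7]
right_pointer 0.55 [ 557.1 -205.5  131. ]
scene campos [1171.34020929  206.44092024  929.27748694]
toolbox 0.92 [551.1 -87.7   1.4]
toolbox 0.19 [480.2 423.    1.9]
left_hub 0.9 [560.2  26.8 136.5]
left_pointer 0.84 [611.2  15.4 128.7]
right_hub 0.69 [ 502.6 -194.2  128.8]
right_marked_tooth 0.82 [ 465.2 -230.2  132.5]
right_pointer 0.64 [ 549.1 -205.9  132.6]
```

View pics/top0.png

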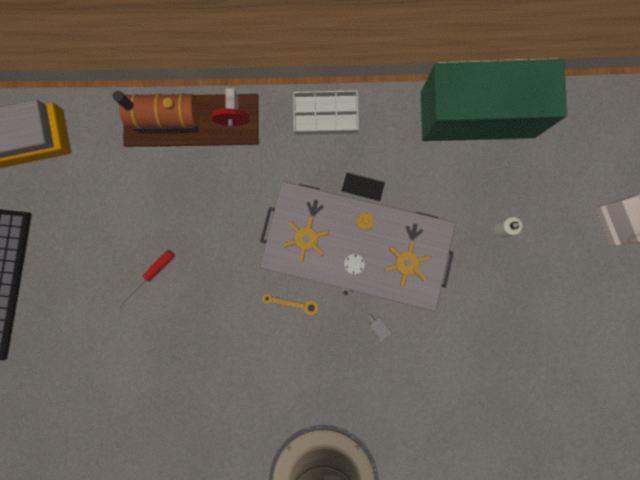

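```bash
python3 - <<'E'
from h import *
o=r.observe(); print(cv2.Rodrigues(np.array(o["eef_rot"]))[0].round(3))
p=cam("top")
L=np.array([563.5,28,130]);R=np.array([502.6,-196,130])
d=L-R; print(np.linalg.norm(d)); yaw=np.arctan2(-d[0],d[1]); print("yaw",yaw)
a=np.array([531.1,-4.9])-L[:2]; print(np.degrees(np.arctan2(a[1],a[0])-yaw))
a=np.array([465.1,-228.5])-R[:2]; print(np.degrees(np.arctan2(a[1],a[0])-yaw))
im=p["frame"]; uv=proj(p,[[530,-85,130]])[0].astype(int); print(uv)
c=im[max(uv[1]-110,0):uv[1]+110,max(uv[0]-150,0):uv[0]+150]; cv2.imwrite("pics/c.png",cv2.resize(c[...,::-1],(800,int(800*c.shape[0]/c.shape[1])),interpolation=cv2.INTER_CUBIC))
E
```

```text
[[ 0.272 -0.     0.962]
 [-0.962 -0.     0.272]
 [ 0.    -1.    -0.   ]]
232.1310190388178
yaw -0.26545860842877456
-119.35163873394251
-123.87595888159014
[357 252]
```

View pics/c.png

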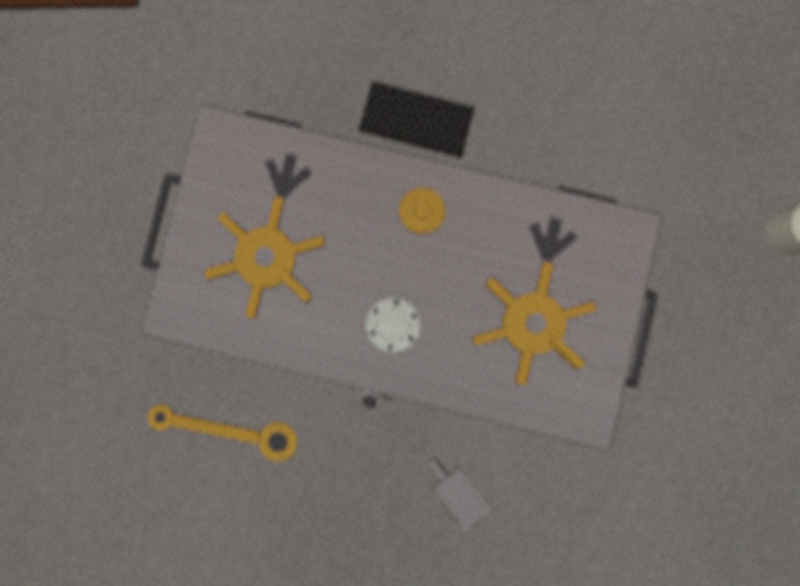

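The overhead views show both marked (thicker) teeth at the near-right position, about -120° in the box frame. The left hub is near pixel (306,238) and the right near (408,263). Each wheel therefore needs two counter-clockwise clicks. I'll refine the hub positions with two-view triangulation and compute the arc.

```bash
cat > plan.py <<'E'
import numpy as np,sys
from bench import r
import cv2
def tool():
    o=r.observe(); return np.array(o["tcp_pos"]),cv2.Rodrigues(np.array(o["eef_rot"],float))[0],o
def rows(pts,T=None):
    p,R,o=tool(); p=np.array(p if T is None else T)
    return [[round(float(v),4) for v in R.T@(np.array(q)-p)/1000] for q in pts]
def arc(hub,yaw,a,b,n,rad,z):
    t=np.radians(np.linspace(a,b,n))+yaw
    return [[hub[0]+rad*np.cos(x),hub[1]+rad*np.sin(x),z] for x in t]
E
python3 - <<'E'
from h import *; from plan import *
ps=[cam("top"),cam("scene")]; C=[]
for p in ps:
    hsv=cv2.cvtColor(p["frame"],cv2.COLOR_RGB2HSV); m=((hsv[...,1]>120)&(hsv[...,0]>12)&(hsv[...,0]<30)&(hsv[...,2]>70)).astype(np.uint8)
    out=[]
    for h in ([563,28,127],[502.6,-196,127]):
        uv=proj(p,[h])[0]; mm=np.zeros_like(m); poly=proj(p,[[h[0]+60*np.cos(a),h[1]+60*np.sin(a),123] for a in np.linspace(0,6.28,40)])
        cv2.fillPoly(mm,[poly.astype(np.int32)],1); ys,xs=np.nonzero(mm&m); c=[xs.mean(),ys.mean()]; out.append(c); print(len(xs),np.round(c,1),[np.round(ray(p,c,z),1)[:2] for z in (123,130)])
    C.append(out)
und=lambda p,u: cv2.undistortPoints(np.array([[u]],float),p["K"],p["d"]).reshape(2,1)
P=[np.c_[p["R"],p["t"]] for p in ps]; H=[]
for i in (0,1):
    X=cv2.triangulatePoints(P[0],P[1],und(ps[0],C[0][i]),und(ps[1],C[1][i])).ravel(); H.append(X[:3]/X[3]); print("tri",H[-1].round(1))
d=H[0]-H[1]; print(np.linalg.norm(d[:2]),"yaw",np.arctan2(-d[0],d[1]))
q=ps[1]; uv=proj(q,[[530,-85,130]])[0].astype(int); c=q["frame"][max(uv[1]-100,0):uv[1]+100,max(uv[0]-140,0):uv[0]+140]; cv2.imwrite("pics/s.png",cv2.resize(c[...,::-1],(800,int(800*c.shape[0]/c.shape[1]))))
E
```

```text
600 [305.8 238.1] [array([565.1,  28.8]), array([564.4,  28.5])]
619 [407. 263.] [array([ 505.9, -194.4]), array([ 505.7, -193.2])]
706 [331.8 233.3] [array([562.2,  28.3]), array([567.5,  29.8])]
581 [241.6 191.6] [array([ 503.8, -195.5]), array([ 509.6, -192. ])]
tri [564.7  28.8 126.2]
tri [ 505.9 -194.1  125.6]
230.55925812061258 yaw -0.25805009402335455
```

View pics/s.png

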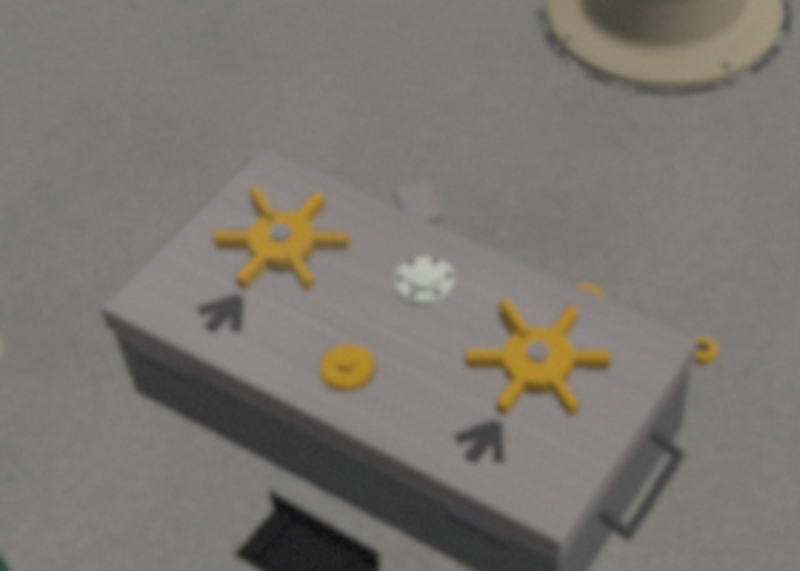

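The scene view agrees: on each wheel the ridged tooth is upper-left in the picture, which is near-right (-120°) on the box. Hubs triangulate 230.6 mm apart, against 230 expected.

```bash
python3 - <<'E'
from plan import *
L=[564.7,28.8];y=-.258
A=arc(L,y,-34,92,25,51,120); s=A[0]
print(np.round(s,1)); T=[197.42,-697.603,231.275]
print(rows([[s[0],s[1],190],s],T))
E
```

```text
[598.3  -9.6 120. ]
[[-0.5529, 0.0412, 0.5731], [-0.5529, 0.1112, 0.5731]]
```

{"op": "jog_arm", "data": {"targets": [{"dp": [-0.18, 0.0, 0.19], "roll": 0, "gripper": -1}, {"dp": [-0.18, 0.0, 0.19], "roll": 0, "gripper": -1}, {"dp": [-0.18, 0.0, 0.19], "roll": 0, "gripper": -1}, {"dp": [-0.18, 0.0, 0.19], "roll": 0, "gripper": -1}, {"dp": [-0.18, 0.0, 0.19], "roll": 0, "gripper": -1}, {"dp": [-0.18, 0.0, 0.19], "roll": 0, "gripper": -1}, {"dp": [-0.18, 0.0, 0.19], "roll": 0, "gripper": -1}, {"dp": [-0.18, 0.0, 0.19], "roll": 0, "gripper": -1}]}}

```text
time: 1.62
tcp_pos: [334.1, -469.1, 231.7]
eef_rot: [-1.328, 0.999, -0.999]
wrist_force: [-0.0, -1.0, 0.8]
grip_width: 0.1
```

{"op": "jog_arm", "data": {"targets": [{"dp": [-0.373, 0.03, 0.383], "roll": 0, "gripper": -1}, {"dp": [-0.373, 0.03, 0.383], "roll": 0, "gripper": -1}, {"dp": [-0.373, 0.03, 0.383], "roll": 0, "gripper": -1}, {"dp": [-0.373, 0.03, 0.383], "roll": 0, "gripper": -1}, {"dp": [-0.373, 0.03, 0.383], "roll": 0, "gripper": -1}, {"dp": [-0.373, 0.03, 0.383], "roll": 0, "gripper": -1}, {"dp": [-0.373, 0.03, 0.383], "roll": 0, "gripper": -1}, {"dp": [-0.373, 0.03, 0.383], "roll": 0, "gripper": -1}]}}

```text
time: 2.28
tcp_pos: [498.3, -184.0, 212.7]
eef_rot: [-1.327, 1.004, -1.006]
wrist_force: [-0.2, -0.7, 0.0]
grip_width: 0.2
```

```bash
python3 - <<'E'
from plan import *
print(rows([[598.3,-9.6,190]]),tool()[0])
E
```

```text
[[-0.1409, 0.0226, 0.1435]] [ 498.26777703 -184.04389944  212.71518768]
```

{"op": "jog_arm", "data": {"targets": [{"dp": [-0.141, 0.022, 0.143], "roll": 0, "gripper": -1}, {"dp": [-0.141, 0.022, 0.143], "roll": 0, "gripper": -1}, {"dp": [-0.141, 0.022, 0.143], "roll": 0, "gripper": -1}, {"dp": [-0.141, 0.022, 0.143], "roll": 0, "gripper": -1}, {"dp": [-0.141, 0.022, 0.143], "roll": 0, "gripper": -1}, {"dp": [-0.141, 0.022, 0.143], "roll": 0, "gripper": -1}, {"dp": [-0.141, 0.022, 0.143], "roll": 0, "gripper": -1}, {"dp": [-0.141, 0.022, 0.143], "roll": 0, "gripper": -1}]}}

```text
time: 2.95
tcp_pos: [596.6, -11.2, 190.3]
eef_rot: [-1.328, 1.004, -1.005]
wrist_force: [-0.8, 0.5, -0.8]
grip_width: 0.3
```

```bash
python3 - <<'E'
from plan import *; from h import *
print(rows([[598.3,-9.6,190],[598.3,-9.6,120]]),tool()[0],tool()[1].round(3),tool()[2]["time"])
p=cam("wrist"); save(p,"w1.png")
print(proj(p,[[564.7,28.8,130],[598.3,-9.6,130]]).round(0))
for t in ("left_hub","left_pointer","left_marked_tooth"):
    for q in r.pinpoint(p,t)[:1]: print(t,round(q["score"],2),np.round(w(p,q["centre"]),1))
E
```

```text
[[-0.0011, 0.0003, 0.002], [-0.0012, 0.0703, 0.0021]] [596.63478663 -11.24366328 190.30821817] [[ 0.271 -0.001  0.962]
 [-0.962 -0.001  0.271]
 [ 0.001 -1.    -0.001]] 2.95
[[231. 303.]
 [318. 264.]]
left_hub 0.56 [567.2  29.1 131.2]
left_pointer 0.59 [608.6  18.1 133.3]
```

View pics/w1.png

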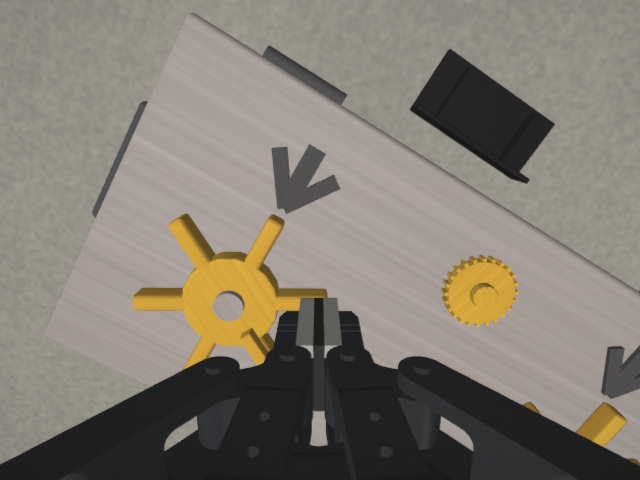

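The wrist view shows the left hub at (229,306), against a predicted (231,303). The ridge is at the near-right tooth, and my target (318,264) falls in the open gap right of the pointer tooth. Next I descend and push along the arc.

{"op": "jog_arm", "data": {"targets": [{"dp": [0, 0.025, 0], "roll": 0, "gripper": -1}, {"dp": [0, 0.045, 0], "roll": 0, "gripper": -1}, {"dp": [0, 0.06, 0], "roll": 0, "gripper": -1}, {"dp": [0, 0.07, 0], "roll": 0, "gripper": -1}, {"dp": [0, 0.07, 0], "roll": 0, "gripper": -1}, {"dp": [0, 0.07, 0], "roll": 0, "gripper": -1}]}}

```text
time: 3.65
tcp_pos: [596.5, -10.3, 120.6]
eef_rot: [-1.327, 1.005, -1.004]
wrist_force: [-0.1, 0.4, 0.1]
grip_width: -0.2
```

```bash
python3 - <<'E'
from plan import *
A=arc([564.7,28.8],-.258,-34,92,25,51,120); p,R,o=tool(); print(p.round(1),o["wrist_force"])
for k in (0,8,16): print(np.round(A[k],1),[[round(float(v),3) for v in x] for x in rows(A[k+1:k+9],A[k])])
E
```

```text
[596.5 -10.3 120.6] [-0.08603227  0.43843944  0.0813575 ]
[598.3  -9.6 120. ] [[-0.002, -0.0, 0.004], [-0.005, -0.0, 0.008], [-0.008, -0.0, 0.012], [-0.011, -0.0, 0.015], [-0.014, -0.0, 0.018], [-0.018, -0.0, 0.021], [-0.022, -0.0, 0.023], [-0.026, -0.0, 0.025]]
[615.3  22.8 120. ] [[-0.004, -0.0, 0.002], [-0.009, -0.0, 0.003], [-0.013, -0.0, 0.004], [-0.018, -0.0, 0.004], [-0.023, -0.0, 0.004], [-0.028, -0.0, 0.003], [-0.032, -0.0, 0.002], [-0.036, -0.0, 0.001]]
[606.4  58.2 120. ] [[-0.004, 0.0, -0.002], [-0.009, 0.0, -0.004], [-0.012, 0.0, -0.006], [-0.016, 0.0, -0.009], [-0.019, 0.0, -0.013], [-0.023, 0.0, -0.016], [-0.025, 0.0, -0.02], [-0.028, 0.0, -0.024]]
```

{"op": "jog_arm", "data": {"targets": [{"dp": [-0.002, 0, 0.005], "roll": 0, "gripper": -1}, {"dp": [-0.005, 0, 0.009], "roll": 0, "gripper": -1}, {"dp": [-0.008, 0, 0.013], "roll": 0, "gripper": -1}, {"dp": [-0.011, 0, 0.016], "roll": 0, "gripper": -1}, {"dp": [-0.014, 0, 0.019], "roll": 0, "gripper": -1}, {"dp": [-0.018, 0, 0.022], "roll": 0, "gripper": -1}, {"dp": [-0.022, 0, 0.024], "roll": 0, "gripper": -1}, {"dp": [-0.026, 0, 0.026], "roll": 0, "gripper": -1}]}}

```text
time: 4.32
tcp_pos: [614.6, 22.7, 120.6]
eef_rot: [-1.327, 1.004, -1.004]
wrist_force: [-0.3, -0.5, 0.4]
grip_width: -0.0
```

{"op": "jog_arm", "data": {"targets": [{"dp": [-0.004, 0, 0.002], "roll": 0, "gripper": -1}, {"dp": [-0.009, 0, 0.003], "roll": 0, "gripper": -1}, {"dp": [-0.013, 0, 0.004], "roll": 0, "gripper": -1}, {"dp": [-0.018, 0, 0.004], "roll": 0, "gripper": -1}, {"dp": [-0.023, 0, 0.004], "roll": 0, "gripper": -1}, {"dp": [-0.028, 0, 0.003], "roll": 0, "gripper": -1}, {"dp": [-0.032, 0, 0.002], "roll": 0, "gripper": -1}, {"dp": [-0.036, 0, 0.001], "roll": 0, "gripper": -1}]}}

```text
time: 4.98
tcp_pos: [605.5, 57.3, 120.6]
eef_rot: [-1.327, 1.004, -1.004]
wrist_force: [0.4, -2.2, -0.3]
grip_width: -0.1
```

{"op": "jog_arm", "data": {"targets": [{"dp": [-0.004, 0, -0.002], "roll": 0, "gripper": -1}, {"dp": [-0.009, 0, -0.004], "roll": 0, "gripper": -1}, {"dp": [-0.012, 0, -0.006], "roll": 0, "gripper": -1}, {"dp": [-0.016, 0, -0.009], "roll": 0, "gripper": -1}, {"dp": [-0.019, 0, -0.013], "roll": 0, "gripper": -1}, {"dp": [-0.023, 0, -0.016], "roll": 0, "gripper": -1}, {"dp": [-0.025, 0, -0.02], "roll": 0, "gripper": -1}, {"dp": [-0.028, 0, -0.024], "roll": 0, "gripper": -1}]}}

```text
time: 5.65
tcp_pos: [574.3, 78.0, 120.5]
eef_rot: [-1.327, 1.004, -1.003]
wrist_force: [-0.1, -0.6, 0.3]
grip_width: -0.2
```

```bash
python3 - <<'E'
from plan import *; from h import *
p,R,o=tool();print(p.round(1),o["wrist_force"],o["time"])
p=cam("scene")
q=p; uv=proj(q,[[530,-85,130]])[0].astype(int); c=q["frame"][max(uv[1]-100,0):uv[1]+100,max(uv[0]-140,0):uv[0]+140]; cv2.imwrite("pics/s2.png",cv2.resize(c[...,::-1],(800,int(800*c.shape[0]/c.shape[1]))))
for t in ("left_hub","left_pointer","left_marked_tooth","toolbox"):
    for q in r.pinpoint(p,t)[:1]: print(t,round(q["score"],2),np.round(w(p,q["centre"]),1))
E
```

```text
[574.3  78.  120.5] [-0.08945789 -0.6151139   0.30437718] 5.65
left_hub 0.87 [558.7  27.6 135.4]
left_pointer 0.79 [612.6  17.6 129.9]
left_marked_tooth 0.59 [611.5  18.  131.5]
toolbox 0.63 [546.7 -86.1   4.2]
```

View pics/s2.png

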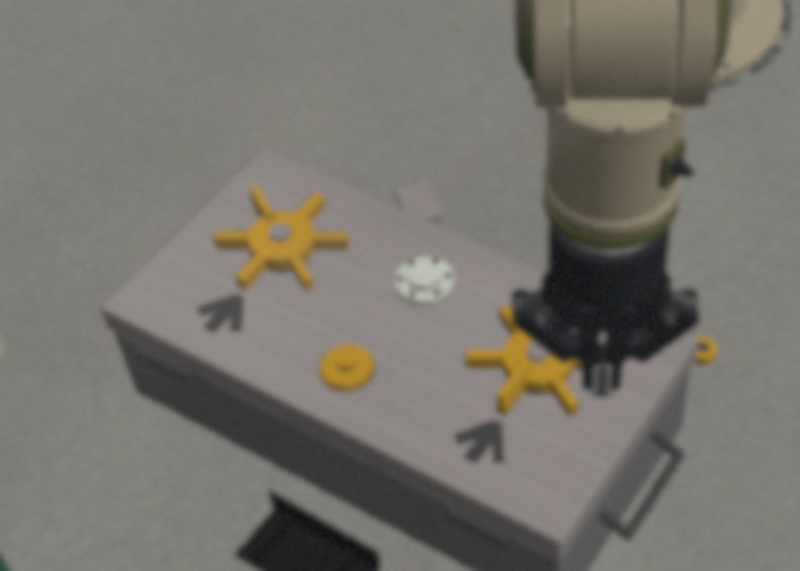

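The left wheel's ridged tooth now points at its arrowhead (around (505,405)), and the box has not moved. Next I lift and go to the right wheel.

{"op": "jog_arm", "data": {"targets": [{"dp": [0, -0.035, 0], "roll": 0, "gripper": -1}, {"dp": [0, -0.07, 0], "roll": 0, "gripper": -1}, {"dp": [0, -0.07, 0], "roll": 0, "gripper": -1}, {"dp": [0, -0.07, 0], "roll": 0, "gripper": -1}]}}

```text
time: 6.23
tcp_pos: [576.4, 77.7, 192.5]
eef_rot: [-1.324, 1.001, -1.006]
wrist_force: [0.3, -0.3, 0.4]
grip_width: 0.0
```

```bash
python3 - <<'E'
from plan import *
A=arc([505.9,-194.1],-.258,-34,92,25,51,190); print(tool()[0].round(1),np.round(A[0],1),rows([A[0]]))
E
```

```text
[576.4  77.7 192.5] [ 539.5 -232.5  190. ] [[0.2885, 0.0021, -0.1198]]
```

{"op": "jog_arm", "data": {"targets": [{"dp": [0.144, 0, -0.06], "roll": 0, "gripper": -1}, {"dp": [0.144, 0, -0.06], "roll": 0, "gripper": -1}, {"dp": [0.144, 0, -0.06], "roll": 0, "gripper": -1}, {"dp": [0.288, 0.001, -0.12], "roll": 0, "gripper": -1}, {"dp": [0.288, 0.001, -0.12], "roll": 0, "gripper": -1}, {"dp": [0.288, 0.001, -0.12], "roll": 0, "gripper": -1}, {"dp": [0.288, 0.001, -0.12], "roll": 0, "gripper": -1}, {"dp": [0.288, 0.001, -0.12], "roll": 0, "gripper": -1}]}}

```text
time: 6.9
tcp_pos: [535.8, -238.0, 188.4]
eef_rot: [-1.328, 1.009, -1.008]
wrist_force: [0.1, 0.4, -1.2]
grip_width: 0.0
```

```bash
python3 - <<'E'
from plan import *
print(tool()[0].round(1),rows([[539.5,-232.5,190]]))
E
```

```text
[ 535.8 -238.   188.4] [[-0.0043, -0.0016, 0.005]]
```

{"op": "jog_arm", "data": {"targets": [{"dp": [0, 0, 0.002], "roll": 0, "gripper": -1}, {"dp": [0, 0, 0.002], "roll": 0, "gripper": -1}, {"dp": [0, 0, 0.002], "roll": 0, "gripper": -1}]}}

```text
time: 7.15
tcp_pos: [539.7, -230.5, 188.7]
eef_rot: [-1.327, 1.005, -1.002]
wrist_force: [-0.6, 1.0, -0.6]
grip_width: 0.0
```

```bash
python3 - <<'E'
from plan import *; from h import *
print(tool()[0].round(1),rows([[539.5,-232.5,190]]))
p=cam("wrist"); save(p,"w2.png"); print(proj(p,[[505.9,-194.1,130],[539.5,-232.5,130]]).round(0))
E
```

```text
[ 539.7 -230.5  188.7] [[0.0019, -0.0013, -0.0008]]
[[237. 310.]
 [325. 270.]]
```

View pics/w2.png

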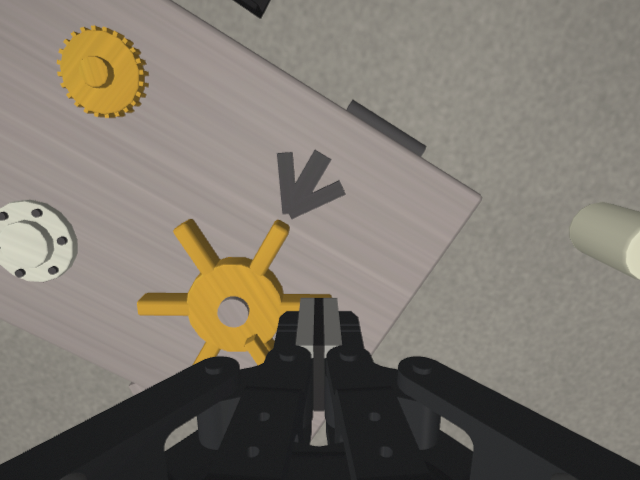

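The right wheel looks the same: hub at (233,312) against a predicted (237,310), ridge at the near-right tooth, gap free below the finger. I use the same moves.

{"op": "jog_arm", "data": {"targets": [{"dp": [0.001, 0.025, 0], "roll": 0, "gripper": -1}, {"dp": [0.001, 0.045, 0], "roll": 0, "gripper": -1}, {"dp": [0.001, 0.06, 0], "roll": 0, "gripper": -1}, {"dp": [0.001, 0.069, 0], "roll": 0, "gripper": -1}, {"dp": [0.001, 0.069, 0], "roll": 0, "gripper": -1}, {"dp": [0.001, 0.069, 0], "roll": 0, "gripper": -1}]}}

```text
time: 7.7
tcp_pos: [540.4, -231.5, 120.5]
eef_rot: [-1.328, 1.003, -1.002]
wrist_force: [1.1, -0.6, 0.3]
grip_width: 0.2
```

{"op": "jog_arm", "data": {"targets": [{"dp": [-0.002, 0, 0.004], "roll": 0, "gripper": -1}, {"dp": [-0.005, 0, 0.008], "roll": 0, "gripper": -1}, {"dp": [-0.008, 0, 0.012], "roll": 0, "gripper": -1}, {"dp": [-0.011, 0, 0.015], "roll": 0, "gripper": -1}, {"dp": [-0.014, 0, 0.018], "roll": 0, "gripper": -1}, {"dp": [-0.018, 0, 0.021], "roll": 0, "gripper": -1}, {"dp": [-0.022, 0, 0.023], "roll": 0, "gripper": -1}, {"dp": [-0.026, 0, 0.025], "roll": 0, "gripper": -1}]}}

```text
time: 8.37
tcp_pos: [557.2, -200.5, 120.7]
eef_rot: [-1.327, 1.004, -1.004]
wrist_force: [-1.1, -2.3, 1.6]
grip_width: 0.0
```

```bash
python3 - <<'E'
from plan import *
A=arc([505.9,-194.1],-.258,-34,92,25,51,120); print(tool()[0].round(1),np.round(A[8],1),rows([A[8]]))
E
```

```text
[ 557.2 -200.5  120.7] [ 556.5 -200.1  120. ] [[-0.0005, 0.0007, -0.0005]]
```

{"op": "jog_arm", "data": {"targets": [{"dp": [-0.004, 0, 0.001], "roll": 0, "gripper": -1}, {"dp": [-0.009, 0, 0.002], "roll": 0, "gripper": -1}, {"dp": [-0.013, 0, 0.003], "roll": 0, "gripper": -1}, {"dp": [-0.018, 0, 0.003], "roll": 0, "gripper": -1}, {"dp": [-0.023, 0, 0.003], "roll": 0, "gripper": -1}, {"dp": [-0.028, 0, 0.002], "roll": 0, "gripper": -1}, {"dp": [-0.032, 0, 0.001], "roll": 0, "gripper": -1}, {"dp": [-0.036, 0, 0.0], "roll": 0, "gripper": -1}]}}

```text
time: 9.03
tcp_pos: [547.2, -166.0, 120.7]
eef_rot: [-1.327, 1.003, -1.004]
wrist_force: [0.7, -2.4, -0.2]
grip_width: 0.5
```

{"op": "jog_arm", "data": {"targets": [{"dp": [-0.004, 0, -0.002], "roll": 0, "gripper": -1}, {"dp": [-0.009, 0, -0.004], "roll": 0, "gripper": -1}, {"dp": [-0.012, 0, -0.006], "roll": 0, "gripper": -1}, {"dp": [-0.016, 0, -0.009], "roll": 0, "gripper": -1}, {"dp": [-0.019, 0, -0.013], "roll": 0, "gripper": -1}, {"dp": [-0.023, 0, -0.016], "roll": 0, "gripper": -1}, {"dp": [-0.025, 0, -0.02], "roll": 0, "gripper": -1}, {"dp": [-0.028, 0, -0.024], "roll": 0, "gripper": -1}]}}

```text
time: 9.7
tcp_pos: [515.8, -145.3, 120.5]
eef_rot: [-1.327, 1.004, -1.003]
wrist_force: [-0.4, -0.1, -0.3]
grip_width: 0.2
```

{"op": "jog_arm", "data": {"targets": [{"dp": [0, 0, 0], "roll": 0, "gripper": -1}, {"dp": [0, -0.035, 0], "roll": 0, "gripper": -1}, {"dp": [0, -0.075, 0], "roll": 0, "gripper": -1}, {"dp": [0, -0.11, 0], "roll": 0, "gripper": -1}, {"dp": [0, -0.11, 0], "roll": 0, "gripper": -1}, {"dp": [0, -0.11, 0], "roll": 0, "gripper": -1}]}}

```text
time: 10.2
tcp_pos: [517.6, -145.9, 232.7]
eef_rot: [-1.325, 1.0, -1.007]
wrist_force: [-0.5, 0.5, -1.6]
grip_width: -0.7
```

{"op": "jog_arm", "data": {"targets": [{"dp": [0.2, 0, -0.04], "roll": 0, "gripper": -1}, {"dp": [0.2, 0, -0.04], "roll": 0, "gripper": -1}, {"dp": [0.2, 0, -0.04], "roll": 0, "gripper": -1}, {"dp": [0.2, 0, -0.04], "roll": 0, "gripper": -1}, {"dp": [0.2, 0, -0.04], "roll": 0, "gripper": -1}, {"dp": [0.2, 0, -0.04], "roll": 0, "gripper": -1}, {"dp": [0.2, 0, -0.04], "roll": 0, "gripper": -1}, {"dp": [0.2, 0, -0.04], "roll": 0, "gripper": -1}]}}

```text
time: 10.87
tcp_pos: [531.9, -348.1, 229.0]
eef_rot: [-1.327, 1.006, -1.001]
wrist_force: [0.7, 0.4, -0.0]
grip_width: 0.1
```

```bash
python3 - <<'E'
from plan import *; from h import *
o=tool();print(o[0].round(1),o[2]["time"])
for n in ("scene","top"):
    p=cam(n); q=p; uv=proj(q,[[530,-85,130]])[0].astype(int); c=q["frame"][max(uv[1]-100,0):uv[1]+100,max(uv[0]-140,0):uv[0]+140]; cv2.imwrite(f"pics/{n}3.png",cv2.resize(c[...,::-1],(800,int(800*c.shape[0]/c.shape[1]))))
    for t in ("left_pointer","left_marked_tooth","right_pointer","right_marked_tooth","toolbox"):
        for q in r.pinpoint(p,t)[:1]: print(t,round(q["score"],2),np.round(w(p,q["centre"]),1))
E
```

```text
[ 531.9 -348.1  229. ] 10.8667
left_pointer 0.61 [610.2  14.5 132.2]
left_marked_tooth 0.89 [611.1  19.2 131.1]
right_pointer 0.92 [ 553.5 -208.4  131.2]
right_marked_tooth 0.63 [ 550.7 -208.   130.1]
toolbox 0.59 [548.4 -85.4   1.6]
left_pointer 0.71 [609.6  14.6 131. ]
left_marked_tooth 0.96 [612.1  20.2 129.1]
right_pointer 0.85 [ 554.4 -204.9  125.9]
right_marked_tooth 0.7 [ 551.9 -207.3  129.9]
toolbox 0.84 [ 5.518e+02 -8.670e+01 -3.000e-01]
```

View pics/scene3.png

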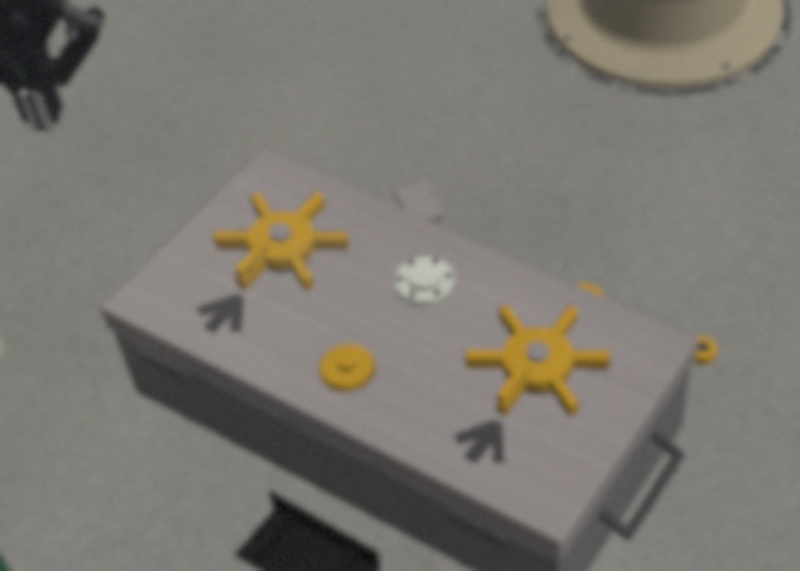

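View pics/top3.png

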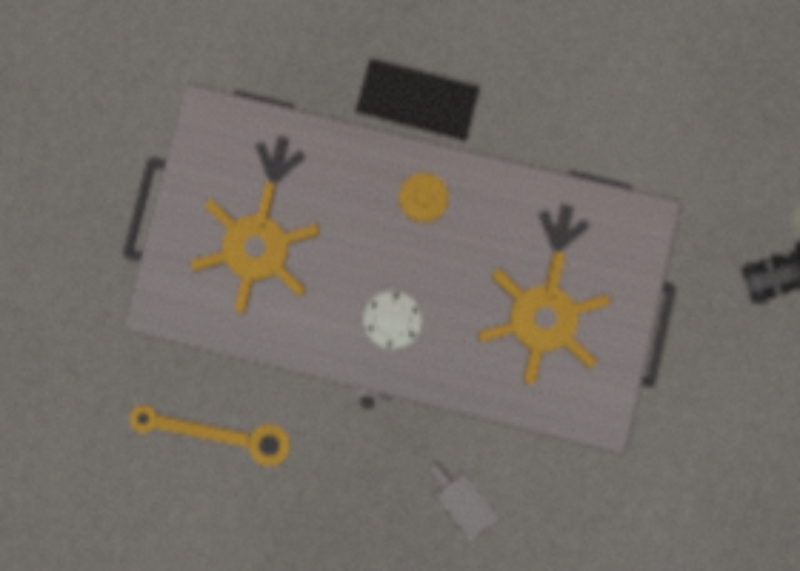

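Both ridged teeth now lie at their arrowheads: in the scene view at about (243,280) and (505,400), in the top view at about (268,190) and (556,265). The box and loose parts have not moved, and the arm is clear. I'm handing in.

```bash
python3 -c "
from bench import r
print(r.finish_job())"
```

```text
the job is handed in; nothing more can be done
None
```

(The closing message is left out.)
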